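Clear the cup off a storage clipboard and hold its lid open at 60 degrees

ROBOT

A 6-joint arm with a two-finger parallel gripper is mounted at the origin on the work surface. World frame = base frame: x ahead of the robot, y to its left, z up, the work surface at z = 0. Lengths are in mm, angles in rad, forces in N, time in s.
With the tool pointing down it reaches from about 350 to 800 mm from the base axis. Payload 7.3 kg.
Tool frame: the origin (TCP) lies on the centre line of the jaws, within the pads' length; the fingertips stand 25 mm ahead of it and the grasp point (between the pads) lies 6 mm ahead of it; z points along the fingers, y is the line along which they close (so a half turn about z gives the same grasp; the last joint's range is limited). The gripper opens to 85 mm and grips with 20 to 120 N. Pads are 22 mm wide; open, the fingers measure 114 mm over their backs; the gripper's body (76 mm by 85 mm) begins 54 mm behind the grasp point. The pads swing forward as they close: fully open they stand 13 mm farther back than shut.
Start: joints at [-1.374, 0.342, 1.524, -0, 1.275, -0.146], TCP at [176.488, -494.463, 256.322] pointing down, gripper open.
Joint ranges: [-2.53, 2.53], [-0.77, 2.02], [0.04, 2.7], [-1, 4.14], [0.28, 2.66], [-3.11, 3.11]. Speed limits (rad/s): [2.57, 2.57, 3.14, 3.14, 3.14, 3.14].

INTERFACE

Orientations are given as a rotation vector (axis times angle).
In Python, from rig import ctrl gives the robot as it stands.
- The arm moves only by the tool arm_command, never from a script. Its argument "plan" is a list of rows, each an object with "grip": the finger opening in mm, from 0 to 85.4; "xyz": the shift along the tool's x, y, z as a fraction of full scale, a list of three; "roll": the turn about the tool's z as a fraction of full scale. In form: [{"grip": grip, "xyz": [tx, ty, tz], "roll": roll}, ...]. A call has 1 to 8 rows; each row is the pose to reach, as a shift and turn from the pose commanded when the call began, along the tool's axes at that moment; what a row does not reach only later rows make up. Full scale, the value 1, is 500 mm for a shift and 45 degrees for a turn. A row lasts 1/8 s, in which the tool goes at most 62.5 mm and 10.7 degrees, less where a joint would pass 70% of its speed; a pose out of reach is approached as far as the arm can. A call with a number of a shift or a turn outside -1 to 1 is refused whole. A call with a gripper value outside its range is refused whole. The fingers move at their own pace and stop on an object; the grip force is fixed at half the most. Time passes only in rows, so rows that repeat a pose let the fingers close. It gives the time, the measured TCP pose, the force, the opening and the grip force at its end, in the units of the state.
- ctrl.read_state(): the state, without advancing time (a new reading comes with each control period).
- ctrl.snapshot(name): name is "scene" or "top" or "wrist"; returns (picture, depth): 384x512x3 uint8, blue, green, red; 384x512 float32, mm along the optical axis (not along the pixel's ray), 0 where there is no reading.
- ctrl.camera_params(name): a dict with "fov_y" (degrees; the focal length in pixels is half the picture's height over the tangent of half this angle, whatever the lens; pixels are square), "cx", "cy" (the principal point, pixels), "world_from_camera" (4x4, takes a point from camera to world coordinates); the wrist camera has in their place "T_tool_cam" (4x4, takes a point from camera to tool coordinates, whose origin is the TCP and whose axes are the flange's). Camera axes: x right, y up, looking along -z (the intrinsics and any distortion apply to the point x, -y, -z); pixel columns grow to the right and rows downward; lengths in mm; the calibration is good to about 2 mm. A picture is of the moment at which its call begins: read the wrist's pose just before it. camera_params takes no time and is no camera call.
- ctrl.finish_job(): hands the job in; it is judged then, once.
Trained networks look in the newest picture that a camera, given by its name, has taken for a name from the list of things; names that differ only in an ending like _2 or _b are one class to them, and where a whole thing is asked for, a point or a joint stands for the part that bears it (a point fixed in the world has none). Each returns a list of dicts, best first, with "score" (0 to 1); they miss things now and then, are a little off and sometimes report something else, mostly with a low value. They report only what shows in the picture. A call takes as long as a camera call. They do not tell look-alikes from the thing itself.
- ctrl.search_frame(camera, label): "point" ([x, y, z] in mm, in world coordinates, good to about 4 mm: the middle of the surface that is visible of it).
- ctrl.mark_of(camera, label): "point" ([x, y, z] in mm, in world coordinates, good to about 4 mm: a listed point, or the origin of a listed thing).
The state is a dict: "time_s": time; "qpos": joint angles; "qd": joint speeds; "effort": joint torques, N m; "ee_pos": TCP position; "tcp_rot": TCP orientation; "ft_force": force on the tool from outside, world axes, zero at the start; "wrist_torque": the same for the moment, N m; "grip_width": finger opening in mm; "gripper_force": force on a finger pad.
Only numpy, scipy, OpenCV 4.12 (cv2) and the standard library are available. Lean on these libraries where they do the work, as an engineer would, in place of code of your own. Each camera call takes 0.05 s, during which the arm holds its last target. There are 200 camera calls.

TASK

The porcelain cup is standing on the lid of the aluminium storage clipboard: lift it off and set it down gently, upright, on the cork coaster. Then take the lid by its carry handle, raise it to 60 degrees from closed without letting it drop, and stay there holding it so that I can get at the pens inside; finish while still holding it. Leave the tape dispenser, sharpener and protractor where they are.

Things in the scene. Friction and masses are not known exactly. Their poses are not given: they have to be found in the camera images.
- clipboard: A5 aluminium storage clipboard, flat, fixed to the desk: open tray 170 mm (x) by 240 mm (y), 28 mm high, under a 4 mm lid (closed, its top is 32 mm above the desk). Origin: centre of the tray's underside. +x points to the hinged long side, -x to the lid's free long edge with the handle. A steel spring clip, up to 28 mm tall, covers the last 60 mm of the lid at +y.
- hinge_mid (a point): middle of the lid's hinge line, fixed: 85 mm from the clipboard's origin towards its +x, 28 mm above the desk; the hinge runs along the clipboard's y.
- lid (a joint): angle of the lid, rad: 0 closed and flat, growing as the free edge rises about the hinge, stop at 1.9; 60 degrees = 1.047. The lid with handle weighs about 0.3 kg, nothing holds it up and below about 90 degrees it falls shut when released.
- carry_handle (a point): middle of the bar of a rigid U-shaped handle on the lid's free edge, in the lid's plane: a round aluminium bar 12 mm thick, 100 mm long (its y), parallel to the hinge, with an arm to the lid at each end. This point is 216 mm from the hinge line; closed, 30 mm above the desk. The open slot between bar and lid is 37 mm wide, 88 mm long. Axes: the clipboard's when closed, turning with the lid.
- cup_mid (a point): white porcelain cup without a handle, round, 75 mm tall, 64 mm across the rim and narrower to the foot, wall 4 mm, about 0.16 kg, standing upright on the closed lid. The point is on the cup's axis half-way up (37.5 mm above the foot); z is the cup's axis, mouth upwards.
- coaster: round cork coaster 100 mm across and 6 mm thick, fixed flat on the desk, to the left or right of the clipboard. Origin: centre of its underside.
- dispenser: bystander: desk tape dispenser of clear plastic, 116 by 46 mm, 66 mm tall, on the desk. Origin: centre of its underside.
- sharpener: bystander: small metal pencil sharpener, 27 by 20 mm, 13 mm tall, on the desk. Origin: centre of its underside.
- protractor: bystander: flat green plastic half-round protractor, 120 mm by 67 mm, 3 mm thick, on the desk. Origin: underside, near the middle.
Mind the look-alikes: they are no part of the job. What is meant by the part that bears cup_mid is not pink, and is the smaller of those in its own colour. What is meant by the coaster is not red, and is the larger of those in its own colour.

How it is judged (in metres and radians):
On the way, in this order (a step that is already met when the one before it is completed fails the run):
1. the cup stands upright on the coaster, let go, and the lid is still down (horizontal distance between cup_mid and coaster below 0.028 m and height (world z) of cup_mid between 0.038 and 0.05 m and angle between cup_mid's own z axis and vertical below 0.1 rad and contact force between the fingers and cup below 0.05 N and linear speed of cup below 0.03 m/s and value of joint lid below 0.09 rad), for 0.2 s.
2. the lid is open at 60 degrees, held by its handle (value of joint lid between 0.96 and 1.135 rad and contact force between the fingers and lid above 0.2 N and distance between the grasp point and carry_handle below 0.07 m), for 0.2 s.
At the end, for the whole second after the job is handed in: The lid is held still at 60 +-5 degrees by fingers on its carry handle, propped by nothing else; the cup stands upright, released, on the coaster (centres within 28 mm); dispenser, sharpener and protractor are within 15 mm of where they were (all of step 2 and velocity of joint lid between -0.08 and 0.08 rad/s and contact force between each of lid, the fingers and cup below 0.05 N and contact force between lid and dispenser below 0.05 N and contact force between lid and sharpener below 0.05 N and contact force between lid and protractor below 0.05 N and horizontal distance between cup_mid and coaster below 0.028 m and height (world z) of cup_mid between 0.038 and 0.05 m and angle between cup_mid's own z axis and vertical below 0.1 rad and linear speed of cup below 0.03 m/s and distance of each of dispenser, sharpener, protractor from where it was at the start of the episode below 0.015 m); the arm keeps its last pose, push and grip.
It fails at once if the lid is raised more than 10 degrees while the cup is not on the coaster (value of joint lid above 0.175 rad and horizontal distance between cup_mid and coaster above 0.06 m).
It fails at once if the lid is let drop (velocity of joint lid below -2.5 rad/s).
It fails at once if the cup is dropped or knocked (linear speed of cup above 0.5 m/s and contact force between the fingers and cup below 0.01 N).
It fails at once if the cup is tipped over (angle between cup_mid's own z axis and vertical above 0.8 rad).
It fails at once if a bystander is shifted (distance of any of dispenser, sharpener, protractor from where it was at the start of the episode above 0.02 m).
It also fails if it takes over 61 s, if anything falls off the work surface, if the arm or the gripper's body presses on something with over 40 N, if the wrist force passes 120 N, or if a joint passes its speed limit or range.

## Working session

There is one attempt and no reset: what is moved stays moved. The work goes in short steps, Python scripts to look and compute and a tool call to move; the robot and the scene stay as the last step left them, time stands still between calls to the robot, and variables do not carry over. Pictures are saved under pics/ and viewed, at most 10 in all, crops included, and the job is handed in when it is done.

Besides the shell and the picture viewer there is one more tool, called after "Call:" as a command line: name --argument value ..., lists and objects as JSON in quotes. arm_command: Moves the arm, as the interface text tells. Its arguments: {"type":"object","properties":{"plan":{"type":"array"}},"required":["plan"]}

```bash
ls; mkdir -p pics
python3 - <<'E'
from rig import ctrl
import cv2,numpy as np
s=ctrl.read_state(); print({k:np.round(v,3).tolist() for k,v in s.items()})
a=[]
for c in("scene","top"):
    im,d=ctrl.snapshot(c); np.save(f"pics/{c}_d.npy",d); cv2.imwrite(f"pics/{c}_im.png",im)
    a.append(im)
    for l in("cup_mid","coaster","clipboard","carry_handle","hinge_mid","dispenser","sharpener","protractor"):
        print(c,l,[(np.round(r["point"]).tolist(),round(r["score"],2)) for r in ctrl.mark_of(c,l)])
    p=ctrl.camera_params(c); print({k:np.round(v,3).tolist() for k,v in p.items()})
cv2.imwrite("pics/both.png",cv2.resize(np.hstack(a),(800,300)))
E
```

```text
pics
{'time_s': 0.0, 'qpos': [-1.374, 0.343, 1.525, -0.0, 1.275, -0.146], 'qd': [-0.001, 0.0, -0.001, -0.0, -0.001, 0.0], 'effort': [0.003, -43.367, -24.601, -0.0, 0.008, -0.0], 'ee_pos': [176.401, -494.073, 255.595], 'tcp_rot': [-3.094, -0.536, 0.0], 'ft_force': [-0.252, 0.723, 0.526], 'wrist_torque': [-0.038, -0.015, -0.032], 'gripper_force': 0.0, 'grip_width': 85.354}
scene cup_mid [([527.0, -175.0, 59.0], 0.73), ([593.0, 37.0, 70.0], 0.71), ([399.0, -97.0, 35.0], 0.67), ([467.0, 14.0, 26.0], 0.21)]
scene coaster [([599.0, -369.0, -2.0], 0.9), ([463.0, -309.0, -1.0], 0.86), ([402.0, -195.0, 1.0], 0.64)]
scene clipboard [([598.0, 48.0, -0.0], 0.82)]
scene carry_handle [([467.0, 16.0, 26.0], 0.83)]
scene hinge_mid [([677.0, 71.0, 31.0], 0.8)]
scene dispenser [([438.0, 320.0, 1.0], 0.55)]
scene sharpener [([650.0, -281.0, -1.0], 0.51)]
scene protractor [([610.0, 282.0, 1.0], 0.92), ([598.0, 49.0, 0.0], 0.37)]
{'fov_y': 42.677, 'cx': 255.785, 'cy': 180.241, 'world_from_camera': [[0.454, -0.492, 0.743, 1407.009], [0.891, 0.265, -0.369, -439.446], [-0.015, 0.83, 0.558, 706.708], [0.0, 0.0, 0.0, 1.0]]}
top cup_mid [([523.0, -174.0, 57.0], 0.83), ([594.0, 35.0, 73.0], 0.58)]
top coaster [([402.0, -199.0, 2.0], 0.96), ([599.0, -373.0, 2.0], 0.75), ([462.0, -311.0, -2.0], 0.74)]
top clipboard [([591.0, 54.0, -0.0], 0.6)]
top carry_handle [([465.0, 15.0, 32.0], 0.92)]
top hinge_mid [([676.0, 72.0, 29.0], 0.98), ([589.0, 40.0, 69.0], 0.29)]
top dispenser [([442.0, 318.0, -2.0], 0.56)]
top sharpener [([651.0, -282.0, 1.0], 0.6)]
top protractor [([610.0, 282.0, 3.0], 0.65)]
{'fov_y': 47.771, 'cx': 254.453, 'cy': 195.255, 'world_from_camera': [[0.019, 0.996, -0.089, 448.048], [-1.0, 0.019, -0.009, -21.862], [-0.007, 0.09, 0.996, 1048.636], [0.0, 0.0, 0.0, 1.0]]}
```

View pics/scene_im.png

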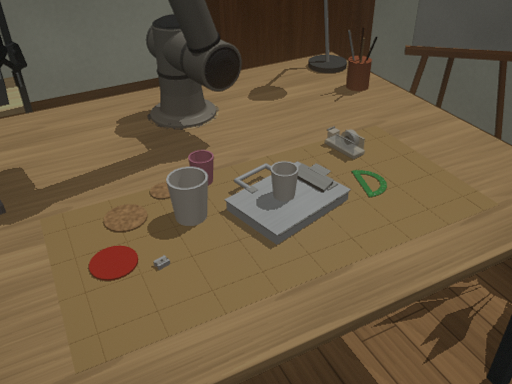

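View pics/top_im.png

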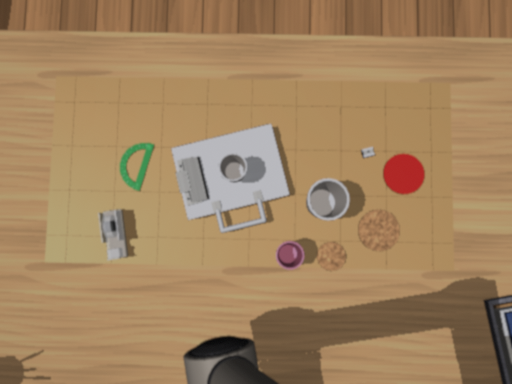

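The scene view shows the grey-white cup on the lid at (284,182). The larger white cup at (188,197) and the pink one at (201,168) are decoys. The larger cork coaster is at (125,217), with a smaller cork one at (160,190) and a red one at (113,262). The top view agrees: cup (233,167), handle bar (243,222), coaster (379,229).

Next I'll refine these positions from depth.

```bash
cat > h.py <<'E'
import numpy as np,cv2
from rig import ctrl
from scipy.spatial.transform import Rotation as R
def cloud(c,d,T=None):
    p=ctrl.camera_params(c); f=192/np.tan(np.radians(p["fov_y"]/2))
    v,u=np.mgrid[:384,:512]
    P=np.stack([(u-p["cx"])*d/f,-(v-p["cy"])*d/f,-d],-1)
    M=p["world_from_camera"] if T is None else T@p["T_tool_cam"]
    M=np.array(M); return P@M[:3,:3].T+M[:3,3]
def go(xyz,yaw=None):
    s=ctrl.read_state(); r=R.from_rotvec(s["tcp_rot"]); m=r.as_matrix()
    print("t",round(s["time_s"],2),"at",np.round(s["ee_pos"],1),"ft",np.round(s["ft_force"],1),"xyz",np.round(r.inv().apply(np.array(xyz)-s["ee_pos"])/500,3),end=" ")
    y=np.degrees(np.arctan2(m[1,1],m[0,1])); print("yaw",round(y,1),"" if yaw is None else ("roll",round(-(yaw-y)/45,3)))
E
python3 - <<'E'
from h import *
for c in("scene","top"):
    d=np.load(f"pics/{c}_d.npy"); im=cv2.imread(f"pics/{c}_im.png").astype(int); W=cloud(c,d); ok=d>0
    near=lambda x,y,r:ok&(np.hypot(W[...,0]-x,W[...,1]-y)<r)
    m=near(593,36,50)&(W[...,2]>102); q=W[m]; print(c,"rim",m.sum(),cv2.minEnclosingCircle(q[:,:2].astype(np.float32)),np.median(q[:,2]))
    m=near(463,-310,75)&(im[...,2]-im[...,0]>0)&(W[...,2]>3.5); q=W[m]; print("coaster",m.sum(),cv2.minEnclosingCircle(q[:,:2].astype(np.float32)),np.median(q,0))
    m=near(467,15,48)&(W[...,2]>22)&(W[...,2]<45)&(W[...,0]<505); q=W[m]; print("handle",m.sum(),cv2.minAreaRect(q[:,:2].astype(np.float32)),np.median(q,0))
    m=near(595,49,140)&(W[...,2]>26)&(W[...,2]<38)&(W[...,0]>500); q=W[m]; print("lid",cv2.minAreaRect(q[:,:2].astype(np.float32)),np.median(q[:,2]))
    m=near(525,-175,70)&(W[...,2]>20); print("bigcup",np.percentile(W[m][:,2],98))
go([593,36,256],14.9)
E
```

```text
scene rim 135 ((595.44921875, 36.888492584228516), 33.074153900146484) 104.81827195967139
coaster 810 ((474.4755554199219, -307.6713562011719), 62.35527801513672) [ 466.7740933  -312.40726177    5.09908948]
handle 162 ((474.21563720703125, 17.908260345458984), (25.377992630004883, 93.04315948486328), 13.582380294799805) [470.52195878  18.92881865  32.48639709]
lid ((585.0033569335938, 43.88862609863281), (202.86553955078125, 249.116455078125), 15.203429222106934) 31.07263349904889
bigcup 108.63688849485706
top rim 171 ((594.6134643554688, 36.20514678955078), 31.68876838684082) 106.57529642300449
coaster 1416 ((462.4097595214844, -309.6193542480469), 74.42591857910156) [ 463.49584894 -311.77668159    6.07725272]
handle 220 ((467.8462219238281, 14.932113647460938), (25.951885223388672, 94.31523895263672), 4.412534713745117) [468.53440427  17.34288542  35.13246602]
lid ((584.0615234375, 44.24273681640625), (203.40699768066406, 246.00413513183594), 15.022409439086914) 32.35924219452693
bigcup 111.19841962805711
t 0.9 at [ 176.5 -494.4  256.3] ft [-1.1 -0.6 -0.1] xyz [ 1.141e+00 -7.190e-01  1.000e-03] yaw -70.4 ('roll', np.float64(-1.895))
```

Call:
arm_command --plan '[{"grip":85,"xyz":[0.1,-0.063,0],"roll":-0.12},{"grip":85,"xyz":[0.2,-0.126,0],"roll":-0.24},{"grip":85,"xyz":[0.3,-0.189,0],"roll":-0.36},{"grip":85,"xyz":[0.4,-0.252,0],"roll":-0.48},{"grip":85,"xyz":[0.5,-0.315,0],"roll":-0.6},{"grip":85,"xyz":[0.6,-0.378,0],"roll":-0.72},{"grip":85,"xyz":[0.7,-0.44,0],"roll":-0.84},{"grip":85,"xyz":[0.8,-0.5,0],"roll":-0.95}]'

```text
time_s: 1.9
ee_pos: [470.3, -122.9, 256.6]
tcp_rot: [2.684, 1.631, 0.001]
ft_force: [-0.0, -1.8, -0.4]
grip_width: 85.0
gripper_force: 0.0
```

```bash
python3 -c "
from h import *
go([594.8,36.3,220],15)"
```

```text
t 1.9 at [ 470.3 -122.9  256.6] ft [-0.  -1.8 -0.4] xyz [0.397 0.074 0.073] yaw -27.4 ('roll', np.float64(-0.943))
```

Call:
arm_command --plan '[{"grip":85,"xyz":[0.1,0.02,0.02],"roll":-0.23},{"grip":85,"xyz":[0.2,0.04,0.04],"roll":-0.46},{"grip":85,"xyz":[0.3,0.055,0.06],"roll":-0.69},{"grip":85,"xyz":[0.397,0.074,0.073],"roll":-0.943},{"grip":85,"xyz":[0.397,0.074,0.073],"roll":-0.943},{"grip":85,"xyz":[0.397,0.074,0.073],"roll":-0.943}]'

```text
time_s: 2.65
ee_pos: [593.7, 34.1, 219.5]
tcp_rot: [-1.917, -2.489, 0.001]
ft_force: [-0.5, -1.2, 0.9]
grip_width: 85.1
gripper_force: 0.0
```

Run:
```python
from h import *
s=ctrl.read_state(); im,d=ctrl.snapshot("wrist"); cv2.imwrite("pics/w1.png",im)
T=np.eye(4);T[:3,:3]=R.from_rotvec(s["tcp_rot"]).as_matrix();T[:3,3]=s["ee_pos"]
W=cloud("wrist",d,T); m=(d>0)&(np.hypot(W[...,0]-595,W[...,1]-36)<45)&(W[...,2]>99)&(W[...,2]<115); q=W[m]
print(len(q),np.median(q[:,2]) if len(q) else 0,cv2.minEnclosingCircle(q[:,:2].astype(np.float32)))
for l in("cup_mid","carry_handle"): print(l,[(np.round(r["point"]).tolist(),round(r["score"],2)) for r in ctrl.mark_of("wrist",l)])
go([594.8,36.3,80],15)
```

```text
1213 105.98268838391942 ((592.6240234375, 36.89435577392578), 31.757226943969727)
cup_mid [([528.0, -173.0, 56.0], 0.93), ([398.0, -92.0, 38.0], 0.81), ([597.0, 36.0, 69.0], 0.76)]
carry_handle [([470.0, 17.0, 29.0], 0.73)]
t 2.8 at [593.7  33.2 220.2] ft [ 0.2 -0.7  0.6] xyz [0.006 0.004 0.28 ] yaw 14.7 ('roll', np.float64(-0.006))
```

View pics/w1.png

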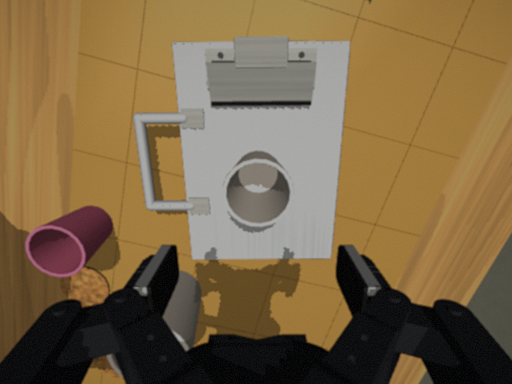

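Call:
arm_command --plan '[{"grip":85,"xyz":[0.006,0.003,0.08],"roll":0},{"grip":85,"xyz":[0.006,0.003,0.16],"roll":0},{"grip":85,"xyz":[0.006,0.003,0.23],"roll":0},{"grip":85,"xyz":[0.006,0.003,0.276],"roll":0},{"grip":85,"xyz":[0.006,0.003,0.276],"roll":0},{"grip":72,"xyz":[0.006,0.003,0.276],"roll":0},{"grip":66,"xyz":[0.006,0.003,0.276],"roll":0},{"grip":40,"xyz":[0.006,0.003,0.276],"roll":0}]'

```text
time_s: 3.8
ee_pos: [595.1, 37.1, 83.9]
tcp_rot: [1.915, 2.488, 0.001]
ft_force: [-3.2, -1.4, 7.9]
grip_width: 61.3
gripper_force: 62.4
```

Call:
arm_command --plan '[{"grip":40,"xyz":[0,0,0],"roll":0},{"grip":40,"xyz":[0,0,0],"roll":0},{"grip":40,"xyz":[0,0,0],"roll":0},{"grip":40,"xyz":[0,0,0],"roll":0}]'

```text
time_s: 4.3
ee_pos: [595.1, 37.1, 83.9]
tcp_rot: [1.915, 2.488, 0.001]
ft_force: [-3.3, -1.3, 8.4]
grip_width: 61.3
gripper_force: 62.4
```

Call:
arm_command --plan '[{"grip":40,"xyz":[0,0,-0.02],"roll":0},{"grip":40,"xyz":[0,0,-0.05],"roll":0},{"grip":40,"xyz":[0,0,-0.1],"roll":0},{"grip":40,"xyz":[0,0,-0.16],"roll":0},{"grip":40,"xyz":[0,0,-0.22],"roll":0},{"grip":40,"xyz":[0,0,-0.27],"roll":0},{"grip":40,"xyz":[0,0,-0.28],"roll":0},{"grip":40,"xyz":[0,0,-0.28],"roll":0}]'

```text
time_s: 5.3
ee_pos: [594.5, 37.5, 221.7]
tcp_rot: [1.916, 2.489, -0.0]
ft_force: [-0.2, -0.6, -3.3]
grip_width: 61.2
gripper_force: 65.1
```

Run:
```python
from h import *
im,d=ctrl.snapshot("scene"); cv2.imwrite("pics/s2.png",im)
go([463.5,-311,220],15)
```

```text
t 5.35 at [594.2  37.5 221. ] ft [-0.   1.2 -3.4] xyz [-0.607 -0.431  0.002] yaw 14.8 ('roll', np.float64(-0.004))
```

View pics/s2.png

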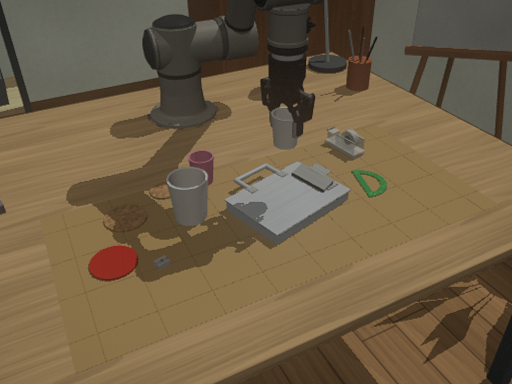

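Call:
arm_command --plan '[{"grip":40,"xyz":[-0.04,-0.028,0],"roll":0},{"grip":40,"xyz":[-0.12,-0.085,0],"roll":0},{"grip":40,"xyz":[-0.22,-0.156,0],"roll":0},{"grip":40,"xyz":[-0.32,-0.227,0],"roll":0},{"grip":40,"xyz":[-0.42,-0.298,0],"roll":0},{"grip":40,"xyz":[-0.52,-0.369,0],"roll":0},{"grip":40,"xyz":[-0.59,-0.419,0],"roll":0},{"grip":40,"xyz":[-0.607,-0.431,0],"roll":0}]'

```text
time_s: 6.35
ee_pos: [462.4, -313.1, 220.4]
tcp_rot: [-1.919, -2.484, 0.0]
ft_force: [0.0, -0.2, -1.8]
grip_width: 61.2
gripper_force: 65.3
```

Call:
arm_command --plan '[{"grip":40,"xyz":[0,0,0.04],"roll":0},{"grip":40,"xyz":[0,0,0.1],"roll":0},{"grip":40,"xyz":[0,0,0.16],"roll":0},{"grip":40,"xyz":[0,0,0.22],"roll":0},{"grip":40,"xyz":[0,0,0.26],"roll":0},{"grip":40,"xyz":[0,0,0.28],"roll":0},{"grip":40,"xyz":[0,0,0.28],"roll":0},{"grip":40,"xyz":[0,0,0.28],"roll":0}]'

```text
time_s: 7.35
ee_pos: [464.5, -311.2, 82.6]
tcp_rot: [1.915, 2.489, -0.0]
ft_force: [-0.2, -0.3, -1.5]
grip_width: 61.1
gripper_force: 65.3
```

Run:
```python
from h import *
im,d=ctrl.snapshot("scene"); im2,d2=ctrl.snapshot("top")
a=cv2.resize(im[130:280,60:260],(800,600)); cv2.imwrite("pics/s3.png",a)
W=cloud("top",d2)
go([463.5,-311,58],15)
```

```text
t 7.45 at [ 464.4 -311.4   82.7] ft [-0.4 -0.3 -1.9] xyz [ 0.001 -0.002  0.049] yaw 14.8 ('roll', np.float64(-0.004))
```

View pics/s3.png

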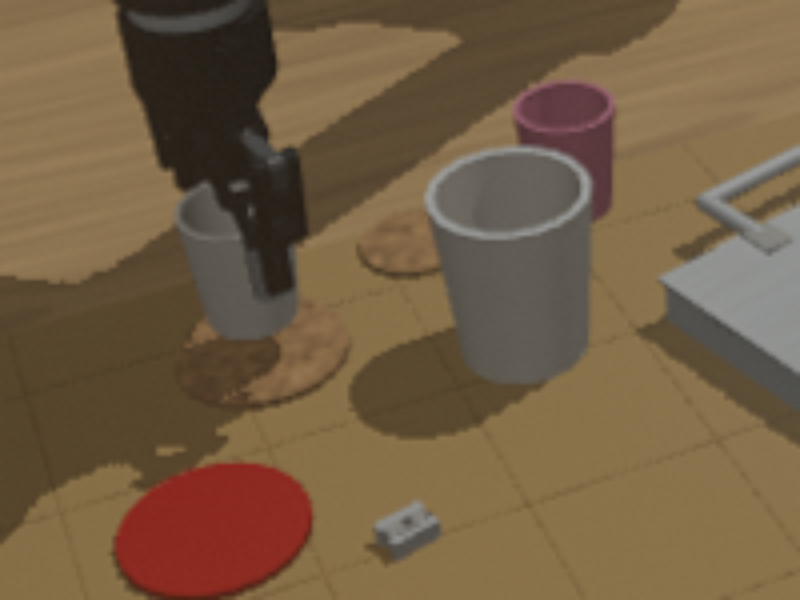

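The cup is upright above the right coaster (foot at about (245,330) in the crop) and hovering roughly 25 mm up. I'll lower it slowly.

Call:
arm_command --plan '[{"grip":40,"xyz":[0,0,0.016],"roll":0},{"grip":40,"xyz":[0,0,0.03],"roll":0},{"grip":40,"xyz":[0,0,0.04],"roll":0},{"grip":40,"xyz":[0,0,0.045],"roll":0},{"grip":40,"xyz":[0,0,0.048],"roll":0},{"grip":40,"xyz":[0,0,0.048],"roll":0},{"grip":40,"xyz":[0,0,0.048],"roll":0}]'

```text
time_s: 8.32
ee_pos: [464.0, -311.2, 58.0]
tcp_rot: [1.916, 2.489, -0.0]
ft_force: [-0.5, 0.1, 1.0]
grip_width: 61.2
gripper_force: 65.3
```

Call:
arm_command --plan '[{"grip":40,"xyz":[0,0,0.002],"roll":0},{"grip":40,"xyz":[0,0,0.002],"roll":0}]'

```text
time_s: 8.57
ee_pos: [464.1, -311.5, 57.9]
tcp_rot: [1.915, 2.489, -0.001]
ft_force: [-3.5, 1.5, 8.3]
grip_width: 61.3
gripper_force: 65.2
```

Contact. I'll release slowly, then rise.

Call:
arm_command --plan '[{"grip":62,"xyz":[0,0,0],"roll":0},{"grip":64,"xyz":[0,0,0],"roll":0},{"grip":68,"xyz":[0,0,0],"roll":0},{"grip":76,"xyz":[0,0,0],"roll":0},{"grip":85,"xyz":[0,0,0],"roll":0},{"grip":85,"xyz":[0,0,0],"roll":0},{"grip":85,"xyz":[0,0,0],"roll":0},{"grip":85,"xyz":[0,0,0],"roll":0}]'

```text
time_s: 9.57
ee_pos: [464.0, -311.1, 56.8]
tcp_rot: [1.916, 2.489, -0.0]
ft_force: [0.3, 0.3, -0.4]
grip_width: 84.7
gripper_force: 0.0
```

Call:
arm_command --plan '[{"grip":85,"xyz":[0,0,-0.02],"roll":0},{"grip":85,"xyz":[0,0,-0.06],"roll":0},{"grip":85,"xyz":[0,0,-0.12],"roll":0},{"grip":85,"xyz":[0,0,-0.2],"roll":0},{"grip":85,"xyz":[0,0,-0.28],"roll":0},{"grip":85,"xyz":[0,0,-0.36],"roll":0},{"grip":85,"xyz":[0,0,-0.36],"roll":0}]'

```text
time_s: 10.45
ee_pos: [465.1, -312.1, 241.1]
tcp_rot: [1.911, 2.483, -0.001]
ft_force: [-0.4, -0.4, -0.8]
grip_width: 84.7
gripper_force: 0.0
```

Run:
```python
from h import *
s=ctrl.read_state()
d=ctrl.snapshot("scene")[1]; W=cloud("scene",d)
m=(d>0)&(np.hypot(W[...,0]-464,W[...,1]+311)<45)&(W[...,2]>74)&(W[...,2]<90); q=W[m]
print(len(q),np.median(q[:,2]),cv2.minEnclosingCircle(q[:,:2].astype(np.float32)))
print([(np.round(r["point"]).tolist(),round(r["score"],2)) for r in ctrl.mark_of("scene","cup_mid")])
go([467.5,16,236],15)
```

```text
191 78.4182695708256 ((464.5426330566406, -313.57977294921875), 34.0606575012207)
[([463.0, -312.0, 46.0], 0.93), ([403.0, -98.0, 33.0], 0.85), ([523.0, -178.0, 57.0], 0.76)]
t 10.55 at [ 463.8 -310.9  237.3] ft [-0.4  0.4  0.3] xyz [0.63  0.174 0.002] yaw 14.8 ('roll', np.float64(-0.004))
```

Call:
arm_command --plan '[{"grip":34,"xyz":[0.08,0.03,0],"roll":0},{"grip":34,"xyz":[0.18,0.06,0],"roll":0},{"grip":34,"xyz":[0.28,0.1,0],"roll":0},{"grip":34,"xyz":[0.38,0.14,0],"roll":0},{"grip":34,"xyz":[0.46,0.174,0.02],"roll":0},{"grip":34,"xyz":[0.46,0.174,0.04],"roll":0},{"grip":34,"xyz":[0.46,0.174,0.04],"roll":0},{"grip":34,"xyz":[0.46,0.174,0.04],"roll":0}]'

```text
time_s: 11.55
ee_pos: [489.1, -67.6, 216.6]
tcp_rot: [-1.918, -2.488, 0.001]
ft_force: [-0.2, 0.3, -0.1]
grip_width: 33.7
gripper_force: 0.0
```

Run:
```python
from h import *
s=ctrl.read_state(); im,d=ctrl.snapshot("wrist"); cv2.imwrite("pics/w2.png",im)
T=np.eye(4);T[:3,:3]=R.from_rotvec(s["tcp_rot"]).as_matrix();T[:3,3]=s["ee_pos"]
W=cloud("wrist",d,T); a=np.radians(15); e=np.array([np.cos(a),np.sin(a)]); n=np.array([-e[1],e[0]])
r=W[...,:2]-[468,16]; U=r@e; V=r@n
m=(d>0)&(abs(U)<15)&(abs(V)<35)&(W[...,2]>20)&(W[...,2]<50)
print(m.sum(),"u range",np.percentile(U[m],[2,50,98]),"z",np.percentile(W[m][:,2],[5,50,95]),"slope",np.polyfit(V[m],U[m],1))
m=(d>0)&(abs(U)<8)&(abs(V)<70)&(W[...,2]>20)&(W[...,2]<50);print("v",np.percentile(V[m],[1,99]))
m=(d>0)&(U>20)&(U<120)&(abs(V)<30)&(W[...,2]>24)&(W[...,2]<50);print("lid edge u",np.percentile(U[m],1),np.median(W[m][:,2]))
print([(np.round(r["point"]).tolist(),round(r["score"],2)) for r in ctrl.mark_of("wrist","carry_handle")])
go([467.5,16,150],15)
```

```text
847 u range [-7.35982522 -1.38211715  3.89840069] z [31.32878389 34.5239419  36.10047847] slope [-0.00425231 -1.58183382]
v [-55.93080122  52.34713436]
lid edge u 41.85081984237119 31.447821429153578
[([468.0, 16.0, 30.0], 0.62)]
t 11.65 at [489.3 -67.5 216.9] ft [ 0.5 -0.3 -0.5] xyz [0.173 0.    0.134] yaw 14.7 ('roll', np.float64(-0.006))
```

View pics/w2.png

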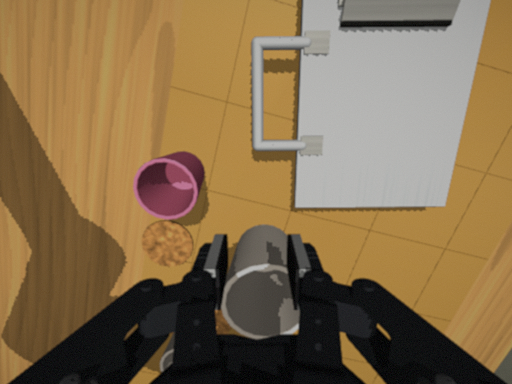

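The wrist view shows the handle bar at (258,95), running vertically with the slot to its right up to x=300. The fingers are about parallel to it. I'll move above the bar and descend.

Call:
arm_command --plan '[{"grip":34,"xyz":[0.08,0,0.02],"roll":0},{"grip":34,"xyz":[0.15,-0.002,0.08],"roll":0},{"grip":34,"xyz":[0.169,-0.002,0.16],"roll":0},{"grip":34,"xyz":[0.169,-0.002,0.22],"roll":0},{"grip":34,"xyz":[0.169,-0.002,0.23],"roll":0},{"grip":34,"xyz":[0.169,-0.002,0.23],"roll":0},{"grip":34,"xyz":[0.169,-0.002,0.23],"roll":0}]'

```text
time_s: 12.52
ee_pos: [467.6, 14.5, 103.0]
tcp_rot: [1.916, 2.487, 0.002]
ft_force: [0.6, -0.3, 0.4]
grip_width: 33.7
gripper_force: 0.0
```

Run:
```python
from h import *
go([466.8,13.8,36.5],15)
```

```text
t 12.53 at [467.6  14.5 103. ] ft [ 0.6 -0.3  0.4] xyz [-0.001 -0.002  0.133] yaw 14.8 ('roll', np.float64(-0.005))
```

Call:
arm_command --plan '[{"grip":34,"xyz":[-0.001,-0.002,0.05],"roll":0},{"grip":34,"xyz":[-0.001,-0.002,0.1],"roll":0},{"grip":34,"xyz":[-0.001,-0.002,0.132],"roll":0},{"grip":34,"xyz":[-0.001,-0.002,0.132],"roll":0},{"grip":20,"xyz":[-0.001,-0.002,0.132],"roll":0},{"grip":5,"xyz":[-0.001,-0.002,0.132],"roll":0},{"grip":5,"xyz":[-0.001,-0.002,0.132],"roll":0},{"grip":5,"xyz":[-0.001,-0.002,0.132],"roll":0}]'

```text
time_s: 13.52
ee_pos: [467.6, 14.3, 37.0]
tcp_rot: [1.914, 2.486, 0.004]
ft_force: [4.0, 3.4, 4.8]
grip_width: 9.7
gripper_force: 58.8
```

Run:
```python
from h import *
s=ctrl.read_state();print(s["grip_width"],s["gripper_force"],s["ft_force"])
# arc targets in tool frame units from here
p=s["ee_pos"];t0=0.009
for deg in (2,5,10,15,20,25,30,35,40,45,50,55,60):
    t=np.radians(deg)+t0; print(deg,"y",round(216*(np.cos(t0)-np.cos(t))/500,3),"z",round(-216*(np.sin(t)-np.sin(t0))/500,3))
go(p,15)
```

```text
9.65891903928502 58.80739510059357 [4.04845193 3.39341585 4.84601928]
2 y 0.0 z -0.015
5 y 0.002 z -0.038
10 y 0.007 z -0.075
15 y 0.016 z -0.112
20 y 0.027 z -0.148
25 y 0.042 z -0.182
30 y 0.06 z -0.215
35 y 0.08 z -0.247
40 y 0.104 z -0.277
45 y 0.129 z -0.304
50 y 0.157 z -0.33
55 y 0.187 z -0.352
60 y 0.219 z -0.372
t 13.53 at [467.6  14.3  37. ] ft [4.  3.4 4.8] xyz [0. 0. 0.] yaw 14.8 ('roll', np.float64(-0.004))
```

Call:
arm_command --plan '[{"grip":5,"xyz":[0,0,-0.015],"roll":0},{"grip":5,"xyz":[0,0.002,-0.038],"roll":0},{"grip":5,"xyz":[0,0.004,-0.056],"roll":0},{"grip":5,"xyz":[0,0.007,-0.075],"roll":0},{"grip":5,"xyz":[0,0.011,-0.093],"roll":0},{"grip":5,"xyz":[0,0.016,-0.112],"roll":0},{"grip":5,"xyz":[0,0.016,-0.112],"roll":0},{"grip":5,"xyz":[0,0.016,-0.112],"roll":0}]'

```text
time_s: 14.52
ee_pos: [474.6, 16.2, 91.9]
tcp_rot: [1.915, 2.488, 0.002]
ft_force: [7.7, 1.4, -3.9]
grip_width: 9.9
gripper_force: 58.5
```

Run:
```python
from h import *
im,d=ctrl.snapshot("scene"); cv2.imwrite("pics/s4.png",cv2.resize(im[60:260,200:400],(600,600)))
print([(np.round(r["point"]).tolist(),round(r["score"],2)) for r in ctrl.mark_of("scene","carry_handle")])
go([467.6,14.3,37],15)
```

```text
[([474.0, 17.0, 85.0], 0.62), ([461.0, -312.0, 45.0], 0.46)]
t 14.62 at [474.5  16.2  91.8] ft [ 6.1  1.  -4.6] xyz [ 0.    -0.015  0.11 ] yaw 14.8 ('roll', np.float64(-0.004))
```

View pics/s4.png

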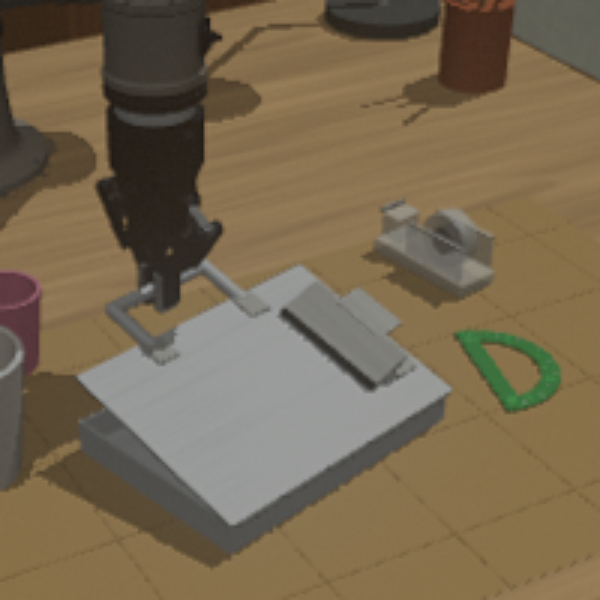

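The lid is lifting with the fingers on the bar at about (165,290) in the crop. Continuing the arc.

Call:
arm_command --plan '[{"grip":5,"xyz":[0,0.005,-0.018],"roll":0},{"grip":5,"xyz":[0,0.011,-0.036],"roll":0},{"grip":5,"xyz":[0,0.018,-0.053],"roll":0},{"grip":5,"xyz":[0,0.026,-0.07],"roll":0},{"grip":5,"xyz":[0,0.034,-0.087],"roll":0},{"grip":5,"xyz":[0,0.044,-0.103],"roll":0},{"grip":5,"xyz":[0,0.054,-0.119],"roll":0},{"grip":5,"xyz":[0,0.064,-0.135],"roll":0}]'

```text
time_s: 15.62
ee_pos: [503.6, 24.1, 159.5]
tcp_rot: [-1.915, -2.488, 0.004]
ft_force: [-2.3, -4.6, -0.0]
grip_width: 9.7
gripper_force: 58.4
```

Run:
```python
from h import *
go([675.4-108*.966,69.7-108*.259,28+187+6.5],15)
```

```text
t 15.62 at [503.6  24.1 159.5] ft [-2.3 -4.6 -0. ] xyz [-0.     0.139 -0.124] yaw 14.8 ('roll', np.float64(-0.004))
```

Call:
arm_command --plan '[{"grip":5,"xyz":[0,0.014,-0.018],"roll":0},{"grip":5,"xyz":[0,0.028,-0.034],"roll":0},{"grip":5,"xyz":[0,0.049,-0.057],"roll":0},{"grip":5,"xyz":[0,0.063,-0.07],"roll":0},{"grip":5,"xyz":[0,0.077,-0.083],"roll":0},{"grip":5,"xyz":[0,0.092,-0.094],"roll":0},{"grip":5,"xyz":[0,0.107,-0.105],"roll":0},{"grip":5,"xyz":[0,0.122,-0.115],"roll":0}]'

```text
time_s: 16.62
ee_pos: [561.4, 39.7, 219.4]
tcp_rot: [-1.915, -2.488, 0.005]
ft_force: [-12.7, -3.8, 16.7]
grip_width: 9.8
gripper_force: 60.8
```

Run:
```python
from h import *
go([675.4-108*.966,69.7-108*.259,28+187+6.5],15)
```

```text
t 16.62 at [561.4  39.7 219.4] ft [-12.7  -3.8  16.7] xyz [-0.001  0.02  -0.004] yaw 14.8 ('roll', np.float64(-0.004))
```

Run:
```python
from h import *
im,d=ctrl.snapshot("scene"); cv2.imwrite("pics/s5.png",cv2.resize(im[60:260,200:400],(600,600)))
W=cloud("scene",d); a=np.radians(15); e=np.array([np.cos(a),np.sin(a)]); n=np.array([-e[1],e[0]])
r=W[...,:2]-[675.4,69.7]; U=r@e; V=r@n; Z=W[...,2]-28
t=np.degrees(np.arctan2(Z,-U)); rad=np.hypot(U,Z)
m=(d>0)&(V>-110)&(V<30)&(rad>50)&(rad<160)&(t>40)&(t<80); print(m.sum(),np.percentile(t[m],[5,50,95]))
c=np.polyfit(U[m],Z[m],1); print("angle",np.degrees(np.arctan(-c[0])),c)
print([(np.round(r["point"]).tolist(),round(r["score"],2)) for r in ctrl.mark_of("scene","carry_handle")])
go([0,0,0],15)
```

```text
2557 [56.87266652 58.36983023 61.27449428]
angle 55.89955019506716 [-1.47696885  8.08849355]
[([561.0, 41.0, 207.0], 0.87)]
t 16.73 at [562.3  40.  220. ] ft [-13.4  -3.7  19. ] xyz [ 0.211 -1.107  0.441] yaw 14.8 ('roll', np.float64(-0.004))
```

View pics/s5.png

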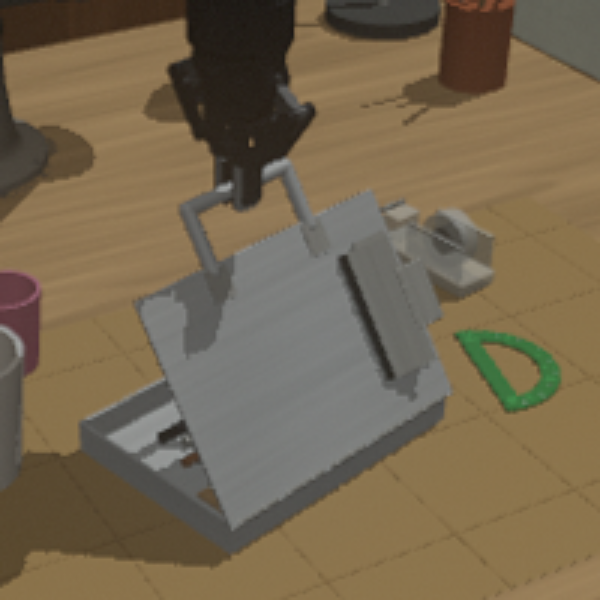

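The lid stands at about 57° with the fingers only on the bar, around (245,185). The residual force is radial, so I'll go the last 3° and ease outward slightly.

Call:
arm_command --plan '[{"grip":5,"xyz":[0,0.005,-0.006],"roll":0},{"grip":5,"xyz":[0,0.011,-0.011],"roll":0},{"grip":5,"xyz":[0,0.016,-0.016],"roll":0},{"grip":5,"xyz":[0,0.016,-0.016],"roll":0},{"grip":5,"xyz":[0,0.016,-0.016],"roll":0},{"grip":5,"xyz":[0,0.016,-0.016],"roll":0}]'

```text
time_s: 17.48
ee_pos: [570.4, 42.1, 225.4]
tcp_rot: [-1.915, -2.489, 0.002]
ft_force: [-6.4, -1.8, 5.8]
grip_width: 9.4
gripper_force: 59.6
```

Run:
```python
from h import *
e=[]
a=np.radians(15); e=np.array([np.cos(a),np.sin(a)]); n=np.array([-e[1],e[0]])
im,d=ctrl.snapshot("scene"); W=cloud("scene",d)
r=W[...,:2]-[675.4,69.7]; U=r@e; V=r@n; Z=W[...,2]-28
t=np.degrees(np.arctan2(Z,-U)); rad=np.hypot(U,Z)
m=(d>0)&(V>-110)&(V<30)&(rad>50)&(rad<160)&(t>40)&(t<80); print(np.percentile(t[m],[5,50,95]),"fit",np.degrees(np.arctan(-np.polyfit(U[m],Z[m],1)[0])))
for l in("carry_handle","cup_mid","dispenser","sharpener","protractor"):print(l,[(np.round(r["point"]).tolist(),round(r["score"],2)) for r in ctrl.mark_of("scene",l)])
s=ctrl.read_state();p=s["ee_pos"]-np.array([675.4,69.7,34.5]);print("tcp angle",np.degrees(np.arctan2(p[2],-p[:2]@e)),np.hypot(p[2],p[:2]@e),s["ft_force"],s["gripper_force"],s["qd"])
```

```text
[59.91019708 61.41791501 64.32390501] fit 58.74521876313778
carry_handle [([570.0, 42.0, 214.0], 0.77)]
cup_mid [([401.0, -96.0, 36.0], 0.86), ([460.0, -310.0, 46.0], 0.75), ([526.0, -178.0, 56.0], 0.72)]
dispenser [([437.0, 321.0, 0.0], 0.81), ([673.0, 70.0, 28.0], 0.18)]
sharpener [([653.0, -281.0, -3.0], 0.51)]
protractor [([612.0, 279.0, 3.0], 0.68)]
tcp angle 60.36878917099888 219.6039316509373 [-6.28973615 -3.12064847  5.5989143 ] 59.62183892726898 [-0.00063772 -0.00026739  0.00071148 -0.00074614  0.00144745  0.00013983]
```

The lid is at about 60° and still, the cup is on the coaster and the bystanders haven't moved. Handing in.

```bash
python3 -c "
from rig import ctrl
print(ctrl.finish_job())"
```

```text
the job is handed in; nothing more can be done
None
```

I set the cup upright on the larger cork coaster and am holding the lid by its handle at about 60° (camera and arm readings, 59–61°); dispenser, sharpener and protractor stayed put, and I handed the job in but it returned no verdict.

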